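# Lock the hub, then find the socket that fits its nut

## Task

Lock the hub in the blue holder first: turn the black knob clockwise until it clicks past its stop. Then try the sockets from the red tray on that hub's brass nut, standing any that do not go on back upright in the tray, and finish with the one that fits pushed fully home over the nut and still held in the gripper: do not let go of it at the end, and leave the bolt, tape, marker and elbow around the work alone.

Things in the scene. Friction and masses are not known exactly. Their poses are not given: they have to be found in the camera images.
- hub_axis (a point): Point on the axis of the hub in the holder, level with the hub's top face, 50 mm above the table. Recess floor 14 mm below it; nut stands 18 mm tall on that floor, so 4 mm proud, its top 2.5 mm tapered; stud end 6 mm above the nut. Recess is 31, 37 or 43 mm wide for the 18, 22 or 26 mm nut.
- holder: Fixed blue hub holder, bolted down; origin on the table under the hub's axis, z up. Its vee lies towards +x, its clamp jaw and knob block towards -x (block 80 mm wide, 50 mm high). The hub that stands in it is the one to work on. (The mesh gate drawn between robot and bench is open: not solid there, the arm may pass.)
- lock_knob (a joint): Turn of the black lock knob on the holder, rad: 0 free (as found), 1.3 locked; grows clockwise seen from above. A sprung click stop resists with up to about 0.2 N m; past half way (0.65) it springs on to 1.3 by itself. It also closes the clamp jaw 4.5 mm.
- lock_knob_grip (a point): On the knob's axis, 84 mm above the table, where to grip; turns with the knob. Knob axis is 106 mm to -x of the holder's origin. Grip bar 44 mm long along this frame's x, 14 mm thick along y, from 62 to 96 mm above the table; below 62 mm a round skirt of 42 mm.
- hub_1: Fixed round dark hub, 84 mm wide, 50 mm high, with a brass hex nut standing up in a round recess in its bright top face. Origin: centre of its underside; the nut has a pair of flats facing +-y, corners on x. One of three like hubs, one each with an 18, 22 and 26 mm nut; which has which is not told.
- hub_2: Fixed round dark hub, 84 mm wide, 50 mm high, with a brass hex nut standing up in a round recess in its bright top face. Origin: centre of its underside; the nut has a pair of flats facing +-y, corners on x. One of three like hubs, one each with an 18, 22 and 26 mm nut; which has which is not told.
- hub_3: Fixed round dark hub, 84 mm wide, 50 mm high, with a brass hex nut standing up in a round recess in its bright top face. Origin: centre of its underside; the nut has a pair of flats facing +-y, corners on x. One of three like hubs, one each with an 18, 22 and 26 mm nut; which has which is not told.
- socket_s: Loose small chrome deep socket, 140 g, 75 mm tall, standing open end down. Origin: centre of its foot; z up its axis. Foot 0-36 mm is round, 28 mm diameter, with a hexagon bore 19.4 mm across flats, 36 mm deep; from 36 to 75 mm up it is a solid outer hexagon 24 mm across flats, in line with the bore. Both hexagons have a pair of flats facing +-y, corners on x. Dark drive square on top.
- socket_m: Loose middle chrome deep socket, 200 g, 75 mm tall, standing open end down. Origin: centre of its foot; z up its axis. Foot 0-36 mm is round, 34 mm diameter, with a hexagon bore 23.4 mm across flats, 36 mm deep; from 36 to 75 mm up it is a solid outer hexagon 28 mm across flats, in line with the bore. Both hexagons have a pair of flats facing +-y, corners on x. Dark drive square on top.
- socket_l: Loose large chrome deep socket, 280 g, 75 mm tall, standing open end down. Origin: centre of its foot; z up its axis. Foot 0-36 mm is round, 40 mm diameter, with a hexagon bore 27.4 mm across flats, 36 mm deep; from 36 to 75 mm up it is a solid outer hexagon 32 mm across flats, in line with the bore. Both hexagons have a pair of flats facing +-y, corners on x. Dark drive square on top.
- tray: Fixed red socket tray, 256 x 104 mm along its x and y, rim 17 mm high and 5 mm thick; origin at the centre of its underside, black rubber floor 6 mm above it. The sockets start on its centre line at about x = -78, 0 and 78 mm, in any order.
- bolt: Bystander: loose grey M16 bolt with nut, standing on its head, 25 x 28 x 70 mm; leave alone.
- tape_roll: Bystander: loose roll of black tape, 68 mm wide, 19 mm high; leave alone.
- paint_pen: Bystander: loose red and white marker lying on the table, 135 x 17 mm; leave alone.
- old_elbow: Bystander: loose grey pipe elbow, 64 x 64 x 33 mm; leave alone.
Mind the look-alikes: they are no part of the job. Leave any green or orange look-alike of the socket_m alone.

How it is judged:
On the way, in this order (a step that is already met when the one before it is completed fails the run):
1. the lock knob is turned past its click stop and sits locked (value of joint lock_knob above 1.15 rad), for 0.2 s.
2. with the hub locked, a socket is pushed fully home over the nut in the holder (value of joint lock_knob above 1.15 rad and ((horizontal distance between socket_s and hub_axis below 0.003 m and z of socket_s in the frame of hub_axis below -0.0115 m and angle between socket_s's own z axis and vertical below 0.06 rad) or (horizontal distance between socket_m and hub_axis below 0.003 m and z of socket_m in the frame of hub_axis below -0.0115 m and angle between socket_m's own z axis and vertical below 0.06 rad) or (horizontal distance between socket_l and hub_axis below 0.003 m and z of socket_l in the frame of hub_axis below -0.0115 m and angle between socket_l's own z axis and vertical below 0.06 rad))), for 0.2 s.
At the end, for the whole second after the job is handed in: Knob over 1.15 rad. One socket fully home over the nut in the holder: foot at least 11.5 mm below the hub's top face, within 3 mm of the axis, leaning under 0.06 rad, gripped with over 2 N. The two others stand on the tray's floor, leaning under 0.1 rad (value of joint lock_knob above 1.15 rad and ((horizontal distance between socket_s and hub_axis below 0.003 m and z of socket_s in the frame of hub_axis below -0.0115 m and angle between socket_s's own z axis and vertical below 0.06 rad and contact force between the fingers and socket_s above 2 N and x of socket_m in the frame of tray between -0.115 and 0.115 m and y of socket_m in the frame of tray between -0.04 and 0.04 m and height (world z) of each of socket_m, socket_l below 0.012 m and angle between each of socket_m, socket_l's own z axis and vertical below 0.1 rad and x of socket_l in the frame of tray between -0.115 and 0.115 m and y of socket_l in the frame of tray between -0.04 and 0.04 m) or (horizontal distance between socket_m and hub_axis below 0.003 m and z of socket_m in the frame of hub_axis below -0.0115 m and angle between socket_m's own z axis and vertical below 0.06 rad and contact force between the fingers and socket_m above 2 N and x of socket_s in the frame of tray between -0.115 and 0.115 m and y of socket_s in the frame of tray between -0.04 and 0.04 m and height (world z) of each of socket_s, socket_l below 0.012 m and angle between each of socket_s, socket_l's own z axis and vertical below 0.1 rad and x of socket_l in the frame of tray between -0.115 and 0.115 m and y of socket_l in the frame of tray between -0.04 and 0.04 m) or (horizontal distance between socket_l and hub_axis below 0.003 m and z of socket_l in the frame of hub_axis below -0.0115 m and angle between socket_l's own z axis and vertical below 0.06 rad and contact force between the fingers and socket_l above 2 N and x of socket_s in the frame of tray between -0.115 and 0.115 m and y of socket_s in the frame of tray between -0.04 and 0.04 m and height (world z) of each of socket_s, socket_m below 0.012 m and angle between each of socket_s, socket_m's own z axis and vertical below 0.1 rad and x of socket_m in the frame of tray between -0.115 and 0.115 m and y of socket_m in the frame of tray between -0.04 and 0.04 m))); the arm keeps its last pose, push and grip.
It fails at once if a bystander (bolt, tape roll, marker, elbow) is shifted by more than 30 mm (distance of any of bolt, tape_roll, paint_pen, old_elbow from where it was at the start of the episode above 0.03 m).
It also fails if it takes over 64 s, if anything falls off the work surface, if the arm or the gripper's body presses on something with over 40 N, if the wrist force passes 120 N, or if a joint passes its speed limit or range.

## Robot

A 7-joint arm with a two-finger parallel gripper is mounted at the origin on a cart in front of the work surface, level with it; the furniture and walls round the work are solid. World frame = base frame: x ahead of the robot, y to its left, z up, the work surface at z = 0. Lengths are in m, angles in rad, forces in N, time in s.
With the tool pointing down it reaches from about 0.425 to 0.95 m from the base axis. Payload 4.7 kg.
Tool frame: the origin (TCP) lies on the centre line of the jaws, within the pads' length; the fingertips stand robot.nose_length ahead of it and the grasp point (between the pads) lies 8 mm behind it (robot.nose_length is the distance from the TCP to the fingertips, in m); z points along the fingers, y is the line along which they close (so a half turn about z gives the same grasp; the last joint's range is limited). The gripper opens to 85 mm and grips with 20 to 120 N. Pads are 22 mm wide; open, the fingers measure 114 mm over their backs; the gripper's body (76 mm by 85 mm) begins 54 mm behind the grasp point. The pads swing forward as they close: fully open they stand 13 mm farther back than shut.
Start: joints at [-1.33, 0.469, -0.049, 1.532, 0.024, 1.141, -0.082], TCP at [0.18, 0.651, 0.242] pointing down, gripper open.
Joint ranges: [-2.59, 2.59], [-0.33, 1.99], [-1.39, 1.29], [0.1, 2.45], [-1.04, 4.18], [0.21, 1.99], [-2.66, 2.66]. Speed limits (rad/s): [2.57, 2.57, 3.14, 3.14, 3.14, 3.14, 3.14].

## Interface

Orientations are given as [roll, pitch, yaw] about the fixed x, y, z axes, in that order (R = Rz(yaw) Ry(pitch) Rx(roll)).
In Python, from plant import robot gives the robot as it stands. Calls block until the motion is done:
- robot.goto(position, orientation): joint-space move of the TCP to a pose.
- robot.move_straight(position, vel=0.15, attitude=None, contact_N=None): straight line of the TCP; attitude=None keeps the orientation; vel is the mean speed in m/s. With contact_N (N) it stops when the force on the tool has changed by that much, and returns True; else False.
- robot.move_joints(angles): joint-space move.
- robot.grip(opening, strength=None): opening from 0.0 (shut) to 1.0 (fully open); strength is the grip in N (None keeps the last); returns when the fingers have stopped.
- robot.sleep(seconds).
- robot.inverse_kinematics(position, orientation): joint angles nearest the present ones, or None.
- robot.sense(): the state.
- robot.grab_frame(name): name is "scene" or "top" or "wrist"; returns a dict with "image" (400x640x3 uint8, red, green, blue), "range_z" (400x640 float32, m along the optical axis (not along the pixel's ray), 0 where there is no reading), "fx", "fy", "cx", "cy" (pixels), "R" (3x3) and "t" (3): a world point X has camera coordinates R X + t. Camera axes: x right, y down, z forward; pixel columns grow to the right and rows downward; lengths in m; the calibration is good to about 2 mm. A picture is of the moment at which its call begins.
A pose or a line that the arm cannot do raises robot.IKError and nothing moves.
- robot.close_job(): hands the job in; it is judged then, once.
The state is a dict: "t": time; "joint_pos": joint angles; "joint_velocities": joint speeds; "effort": joint torques, N m; "tcp_pos": TCP position; "tcp_rot": TCP orientation; "wrist_force": force on the tool from outside, world axes, zero at the start; "torque": the same for the moment, N m; "opening": opening from 0.0 (shut) to 1.0 (fully open); "gripper_force": force on a finger pad.
Only numpy, scipy, OpenCV 4.12 (cv2) and the standard library are available. Lean on these libraries where they do the work, as an engineer would, in place of code of your own. Each camera call takes 0.05 s, during which the arm holds its last target. There are 200 camera calls.

## Working session

There is one attempt and no reset: what is moved stays moved. The work goes in short steps, each a Python script; the robot and the scene stay as the last script left them, time stands still between calls to the robot, and variables do not carry over. Pictures are saved under pics/ and viewed, at most 10 in all, crops included, and the job is handed in when it is done.

```bash
ls; mkdir -p pics; python3 - <<'E'
from plant import robot
import cv2,numpy as np,pickle
print(robot.sense(), robot.nose_length)
for n in("scene","top"):
    f=robot.grab_frame(n); pickle.dump(f,open(n+".pkl","wb"))
    cv2.imwrite(f"pics/{n}0.png",f["image"][:,:,::-1])
    print(n,f["fx"],f["fy"],f["cx"],f["cy"],f["R"].round(4).tolist(),f["t"])
E
```

```text
pics
{'t': 0.0, 'joint_pos': array([-1.32992765,  0.46948111, -0.04856954,  1.53367666,  0.02408833,
        1.14099833, -0.08229374]), 'joint_velocities': array([ 1.81194389e-03, -5.77808012e-05, -1.31700601e-03, -1.01016864e-03,
        6.39063608e-06,  1.84424361e-03, -1.14765830e-04]), 'effort': array([ 2.30571859e-04, -5.10284400e+01, -4.60903149e-02, -2.37712044e+01,
        1.08041527e-02,  7.57283386e-03,  1.22977741e-05]), 'tcp_pos': array([0.17974565, 0.65005232, 0.24124188]), 'tcp_rot': array([-3.13961562e+00,  7.28704696e-05,  2.87183403e+00]), 'wrist_force': array([-0.0731032 ,  0.26985273, -0.18592683]), 'torque': array([-0.01681773,  0.01128556,  0.0196308 ]), 'gripper_force': 0.0, 'opening': 0.9961427851436149} 0.011
scene 427.0707299957074 427.0707299957074 315.86019895952364 200.0007087182066 [[0.2449, 0.9695, 0.0038], [0.5519, -0.1362, -0.8227], [-0.7972, 0.2036, -0.5684]] [ 0.1319934  -0.27423459  1.42942866]
top 371.645393241699 371.645393241699 328.0931887323231 201.52822301075102 [[0.0208, -0.9996, 0.0214], [-0.9823, -0.0244, -0.1858], [0.1863, -0.0172, -0.9824]] [-0.28140546  0.5023366   0.93882997]
```

View pics/top0.png

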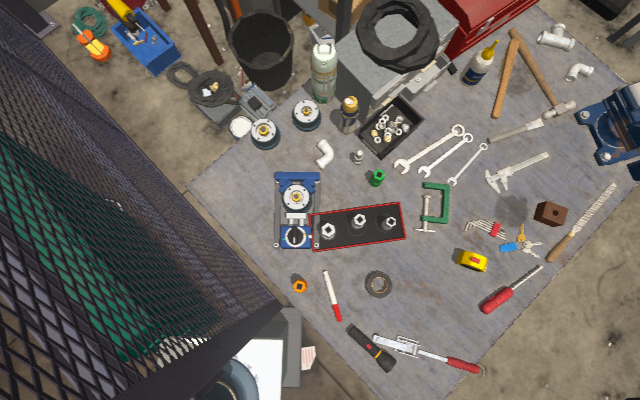

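View pics/scene0.png

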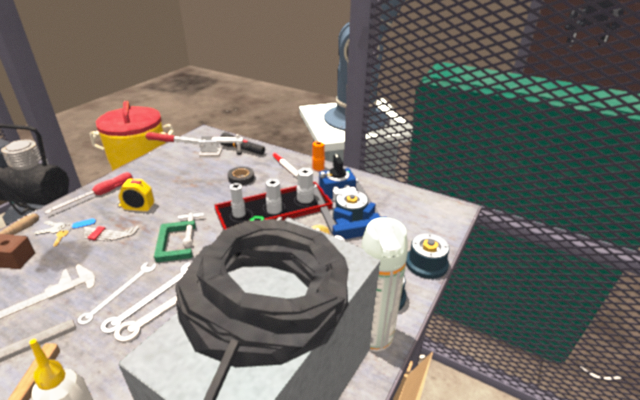

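The top view shows the blue holder at about (297,210) with its hub at (296,197) and knob at (295,237). The red tray is at (358,226) with chrome sockets at (328,230), (359,221) and (391,222). A green look-alike is at (377,177) and an orange one at (299,285); two other hubs, at (264,133) and (306,114), stand outside the holder. The scene view agrees: the holder is at (345,200), and the tray has three chrome sockets at (237,200), (273,195) and (304,187).

```bash
cat >h.py <<'E'
import numpy as np,cv2,pickle
from plant import robot
def ray(f,u,v):
    R=np.array(f["R"]);t=np.array(f["t"])
    d=R.T@np.array([(u-f["cx"])/f["fx"],(v-f["cy"])/f["fy"],1.0]); return -R.T@t,d
def onplane(f,u,v,z):
    o,d=ray(f,u,v); return o+d*(z-o[2])/d[2]
def proj(f,X):
    c=np.array(f["R"])@np.array(X)+np.array(f["t"]); return np.array([f["fx"]*c[0]/c[2]+f["cx"],f["fy"]*c[1]/c[2]+f["cy"]])
def tri(a,b):  # list of (f,u,v)
    A=np.zeros((3,3));B=np.zeros(3)
    for f,u,v in (a,b):
        o,d=ray(f,u,v);d/=np.linalg.norm(d);P=np.eye(3)-np.outer(d,d);A+=P;B+=P@o
    return np.linalg.solve(A,B)
def shot(n,name=None):
    f=robot.grab_frame(n)
    if name: cv2.imwrite("pics/"+name+".png",f["image"][:,:,::-1]); pickle.dump(f,open(name+".pkl","wb"))
    return f
E
python3 - <<'E'
from h import *
f=pickle.load(open("top.pkl","rb"))
for n,u,v,z in[("hub",296,197,.054),("knob",295,237,.096),("s1",328,230,.081),("s2",359,221,.081),("s3",391,222,.081),("green",377,177,.07),("orange",299,285,.07),("tapes",378,284,.015),("pen",332,296,.01)]:
    print(n,onplane(f,u,v,z).round(3), f["range_z"][v,u], )
hsv=cv2.cvtColor(f["image"],cv2.COLOR_RGB2HSV)
m=(((hsv[...,0]<6)|(hsv[...,0]>174))&(hsv[...,1]>150)&(hsv[...,2]>80)).astype(np.uint8); m[:195]=0;m[260:]=0;m[:,:305]=0;m[:,412:]=0
p=cv2.findNonZero(m); r=cv2.minAreaRect(p); print("tray",r,[onplane(f,*c,.017).round(3).tolist() for c in cv2.boxPoints(r)],onplane(f,*r[0],.017))
c=[f["image"][160:300,260:420]]
big=cv2.resize(c[0],None,fx=4.9,fy=4,interpolation=cv2.INTER_CUBIC) if 0 else cv2.resize(c[0],None,fx=4,fy=4,interpolation=cv2.INTER_CUBIC)
cv2.imwrite("pics/topcrop.png",big[:,:,::-1])
q0=robot.sense()["joint_pos"]
for yaw in np.arange(-3,3.2,.5):
    q=robot.inverse_kinematics([.55,.05,.32],[np.pi,0,yaw]); print(yaw,None if q is None else np.round(q,2))
w=shot("wrist"); print("wrist cam pos",-np.array(w["R"]).T@w["t"],np.array(w["R"]).round(3).tolist())
E
```

```text
hub [ 0.518 -0.184  0.054] 0.9820547
knob [ 0.408 -0.189  0.096] 0.92523205
s1 [ 0.429 -0.271  0.081] 0.9431294
s2 [ 0.454 -0.349  0.081] 0.94820386
s3 [ 0.453 -0.431  0.081] 0.9498235
green [ 0.574 -0.398  0.07 ] 0.9758387
orange [ 0.291 -0.201  0.07 ] 0.9235337
tapes [ 0.296 -0.408  0.015] 0.9982225
pen [ 0.262 -0.286  0.01 ] 0.9778199
tray ((356.5400390625, 226.28001403808594), (37.75950241088867, 93.47950744628906), 81.8698959350586) [[0.478, -0.215, 0.017], [0.521, -0.47, 0.017], [0.418, -0.483, 0.017], [0.377, -0.233, 0.017]] [ 0.44828072 -0.34930275  0.017     ]
-3.0 [-0.53  0.21  0.44  1.75 -0.1   1.21  1.65]
-2.5 [-0.46  0.21  0.35  1.74 -0.08  1.21  2.12]
-2.0 [-0.38  0.2   0.26  1.74 -0.06  1.21  2.6 ]
-1.5 [ 0.77  0.5  -1.31  1.68  0.49  1.35  2.59]
-1.0 [-1.03  0.33  1.12  1.77 -0.32  1.24 -2.4 ]
-0.5 [-1.03  0.33  1.12  1.77 -0.32  1.24 -1.9 ]
0.0 [-0.85  0.25  0.84  1.76 -0.2   1.22 -1.52]
0.5 [-0.75  0.23  0.71  1.76 -0.16  1.21 -1.06]
1.0 [-0.71  0.23  0.66  1.75 -0.15  1.21 -0.58]
1.5 [-0.67  0.22  0.61  1.75 -0.14  1.21 -0.09]
2.0 [-0.64  0.22  0.57  1.75 -0.13  1.21  0.39]
2.5 [-0.6   0.22  0.52  1.75 -0.11  1.21  0.88]
3.0 [-0.56  0.21  0.47  1.75 -0.1   1.21  1.37]
wrist cam pos [0.09895564 0.6720413  0.3723051 ] [[0.266, 0.964, -0.001], [0.912, -0.252, 0.323], [0.311, -0.087, -0.946]]
```

View pics/topcrop.png

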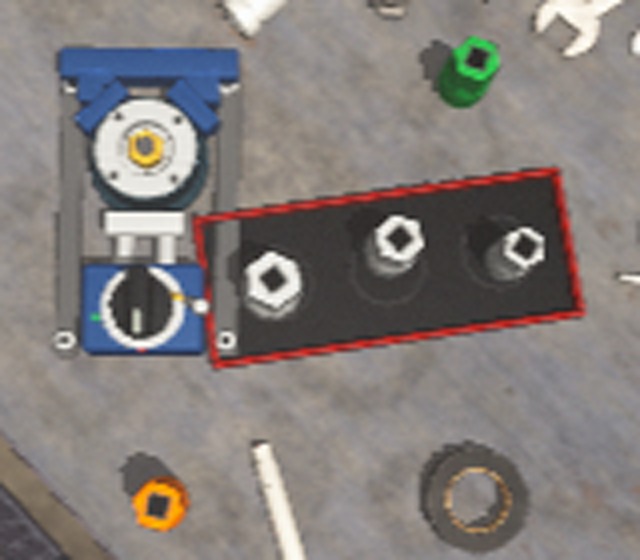

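The crop shows the hub at crop (147,148), the knob at (140,305) and the tray sockets from left to right: large, middle, small. Green and orange look-alikes are outside the tray, so the ones meant are the three chrome ones in the tray and the hub between the blue vees. Next is the wrist camera over the work.

```bash
python3 - <<'E'
from h import *
P=np.pi
robot.goto([.46,-.17,.33],[P,0,P-.2]); a=shot("wrist","wa")
robot.goto([.46,-.30,.33],[P,0,P-.2]); b=shot("wrist","wb")
s=robot.sense();print(s["t"],s["joint_pos"].round(2),s["tcp_pos"])
print(a["fx"],-np.array(a["R"]).T@a["t"])
cv2.imwrite("pics/wab.png",np.vstack([cv2.resize(x["image"],(480,300),interpolation=cv2.INTER_AREA) for x in(a,b)])[:,:,::-1])
E
```

```text
3.8917 [-0.38  0.32  1.14  1.76 -0.31  1.26  2.21] [ 0.46043048 -0.29917452  0.32962071]
329.30725644300134 [ 0.3782027  -0.15325457  0.46088933]
```

View pics/wab.png

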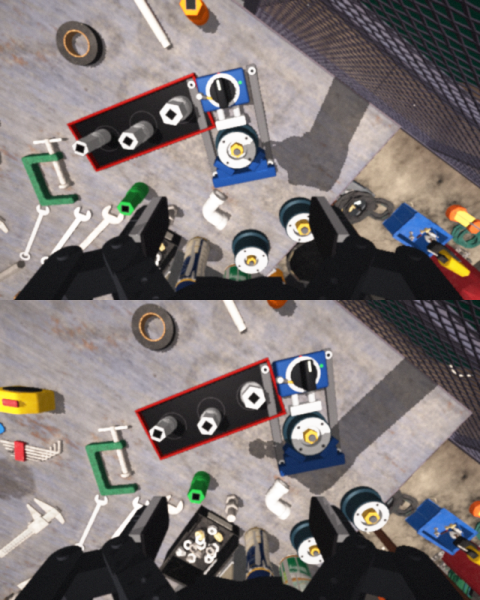

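The upper half (view a) shows the holder at (235,130), its knob at (222,90), and the sockets at (80,148), (128,142) and (172,115). View b shows the hub at (311,438), knob at (303,376), and sockets at (158,433), (207,425) and (253,398). Next I enlarge view b.

```bash
python3 - <<'E'
from h import *
a,b=[pickle.load(open(n+".pkl","rb")) for n in("wa","wb")]
im=b["image"][65:255,180:460]
cv2.imwrite("pics/wbc.png",cv2.resize(im,None,fx=2.85,fy=2.85,interpolation=cv2.INTER_CUBIC)[:,:,::-1])
# brass mask centroids
for n,f in(("a",a),("b",b)):
    h=cv2.cvtColor(f["image"],cv2.COLOR_RGB2HSV); m=((h[...,0]>15)&(h[...,0]<32)&(h[...,1]>110)&(h[...,2]>110)).astype(np.uint8)
    k,l,s,c=cv2.connectedComponentsWithStats(m)
    print(n,[(s[i,:5].tolist(),c[i].round(1).tolist()) for i in range(1,k) if 20<s[i,4]<400])
E
```

```text
a [([240, 0, 29, 20, 296], [254.4, 10.1]), ([308, 190, 16, 20, 175], [315.6, 198.3]), ([394, 293, 21, 20, 244], [403.6, 301.4]), ([329, 341, 13, 12, 107], [334.6, 345.8]), ([367, 360, 10, 8, 37], [371.4, 364.0]), ([236, 371, 25, 9, 57], [247.9, 373.6])]
b [([384, 107, 8, 4, 21], [387.5, 108.9]), ([405, 172, 19, 20, 221], [413.0, 180.7]), ([483, 278, 24, 21, 256], [492.9, 286.9]), ([413, 327, 14, 14, 114], [418.5, 332.7]), ([623, 328, 17, 26, 173], [633.2, 341.6]), ([330, 357, 30, 11, 76], [343.9, 359.8])]
```

View pics/wbc.png

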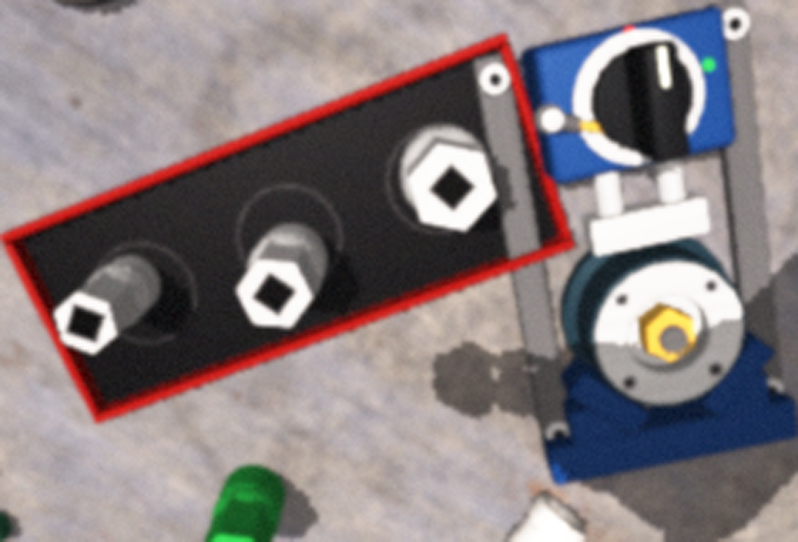

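The crop shows the drive squares of the small, middle and large sockets at (85,322), (275,293) and (452,187). Hub nut is at (667,333) and the knob at (645,98), its bar upright in the image with a white line at (664,67). Strap pins are at (495,78) and (735,25). Next I triangulate these.

```bash
cat >>h.py <<'E'
def blob(f,u,v,r=9,dark=True,thr=None):
    """subpixel centre of the dark (or bright) blob nearest (u,v)"""
    g=cv2.cvtColor(f["image"],cv2.COLOR_RGB2GRAY); u0,v0=int(round(u))-r,int(round(v))-r
    w=cv2.resize(g[v0:v0+2*r+1,u0:u0+2*r+1],None,fx=8,fy=8,interpolation=cv2.INTER_CUBIC)
    t=thr if thr else cv2.threshold(w,0,255,cv2.THRESH_OTSU)[0]
    m=((w<t) if dark else (w>t)).astype(np.uint8)
    k,l,s,c=cv2.connectedComponentsWithStats(m)
    ok=[i for i in range(1,k) if s[i,4]>100]
    i=min(ok,key=lambda i:np.hypot(*(c[i]-4-8*r)))
    return (c[i]+.5)/8-.5+[u0,v0], s[i,4]/64
E
python3 - <<'E'
from h import *
a,b=[pickle.load(open(n+".pkl","rb")) for n in("wa","wb")]
G=dict(S=((107,197),(209.8,178)),M=((171,189),(276.5,167.8)),L=((229,153),(338.6,130.6)),pin=((254,114),(353.7,92.4)))
for n,(pa,pb) in G.items():
    ca,sa=blob(a,*pa); cb,sb=blob(b,*pb); X=tri((a,*ca),(b,*cb))
    print(n,ca.round(1),sa,cb.round(1),sb,X.round(4),"z=.081:",onplane(b,*cb,.081).round(4),np.abs(proj(a,X)-ca).round(2),
      "rng",b["range_z"][int(cb[1])+0,int(cb[0])])
# white hub face & knob dial ring outline via bright convex hull
for n,f,(u,v) in(("hub a",a,(314,199)),("hub b",b,(414,182)),("dial a",a,(294,121)),("dial b",b,(404,99))):
    h=cv2.cvtColor(f["image"],cv2.COLOR_RGB2HSV); m=((h[...,1]<40)&(h[...,2]>(120 if 'hub' in n else 170))).astype(np.uint8)
    mm=np.zeros_like(m); r=32; mm[int(v)-r:int(v)+r,int(u)-r:int(u)+r]=m[int(v)-r:int(v)+r,int(u)-r:int(u)+r]
    k,l,s,c=cv2.connectedComponentsWithStats(mm); i=1+np.argmax(s[1:,4])
    e=cv2.fitEllipse(cv2.convexHull(cv2.findNonZero((l==i).astype(np.uint8)))); print(n,np.round(e[0],1),np.round(e[1],1),s[i].tolist(),onplane(f,*e[0],.05).round(4))
E
```

```text
S [106.3 197.6] 100.15625 [209.4 178. ] 105.203125 [ 0.455  -0.4324  0.0802] z=.081: [ 0.4548 -0.4321  0.081 ] [0.   0.01] rng 0.3933458
M [170.2 187.8] 102.75 [275.7 167.7] 110.171875 [ 0.4584 -0.3516  0.0805] z=.081: [ 0.4583 -0.3515  0.081 ] [0.   0.01] rng 0.38969964
L [227.5 152.3] 114.375 [338.1 130.4] 123.0 [ 0.4304 -0.2713  0.0805] z=.081: [ 0.4303 -0.2714  0.081 ] [0.01 0.02] rng 0.37617415
pin [254.7 112.8] 5.6875 [354.4  92. ] 251.421875 [ 0.3954 -0.2404  0.0217] z=.081: [ 0.3928 -0.2463  0.081 ] [0.05 0.19] rng 0.42244515
hub a [314.9 199.7] [49.5 51.4] [289, 176, 52, 49, 1690] [ 0.5183 -0.1855  0.05  ]
hub b [414.3 180.6] [48.7 53.7] [388, 156, 53, 50, 1615] [ 0.5175 -0.1853  0.05  ]
dial a [296.6 119.5] [43.3 45.6] [274, 98, 46, 41, 489] [ 0.4123 -0.1867  0.05  ]
dial b [403.9  97.4] [43.8 46.8] [381, 75, 46, 36, 424] [ 0.4119 -0.1863  0.05  ]
```

Triangulated socket tops are at z≈0.0805 m, matching the text. Hub is at (0.518,-0.185) and the knob at about (0.412,-0.187), so the holder yaw is about 0. Next is a close look at hub and knob.

```bash
python3 - <<'E'
from h import *
P=np.pi
robot.goto([.465,-.186,.20],[P,0,P]); a=shot("wrist","wc")
s=robot.sense();print(s["t"],s["joint_pos"].round(2),s["tcp_pos"])
for y in(P,P-.4,P-.8,P-1.3,P-1.45):
    for p in([.412,-.186,.16],[.412,-.186,.076]):
        q=robot.inverse_kinematics(p,[P,0,y]); print(round(y,2),p[2],None if q is None else np.round(q,2))
def rect(f,c,z,half,n):
    pts=np.array([[c[0]+half,c[1]+half],[c[0]+half,c[1]-half],[c[0]-half,c[1]-half],[c[0]-half,c[1]+half]])
    src=np.float32([proj(f,[*p,z]) for p in pts]); H=cv2.getPerspectiveTransform(src,np.float32([[0,0],[n,0],[n,n],[0,n]]))
    return cv2.warpPerspective(f["image"],H,(n,n),flags=cv2.INTER_CUBIC)
cv2.imwrite("pics/wcr.png",np.hstack([rect(a,(.412,-.1865),.096,.04,400),rect(a,(.518,-.1854),.054,.04,400)])[:,:,::-1])
E
```

```text
4.6667 [-0.53  0.35  1.04  2.02 -0.37  0.96  2.27] [ 0.46621425 -0.18734241  0.20165814]
3.14 0.16 [-0.52  0.32  1.03  2.17 -0.37  0.84  2.32]
3.14 0.076 [-0.34  0.47  0.85  2.23 -0.58  0.67  2.5 ]
2.74 0.16 [-0.58  0.37  1.13  2.17 -0.44  0.86  2.  ]
2.74 0.076 [-0.4   0.51  0.94  2.24 -0.65  0.7   2.17]
2.34 0.16 [-0.63  0.42  1.22  2.17 -0.51  0.89  1.68]
2.34 0.076 [-0.45  0.55  1.02  2.24 -0.72  0.73  1.85]
1.84 0.16 [-0.58  0.36  1.13  2.17 -0.44  0.86  1.1 ]
1.84 0.076 [-0.51  0.61  1.12  2.24 -0.81  0.79  1.44]
1.69 0.16 [-0.58  0.36  1.13  2.17 -0.44  0.86  0.95]
1.69 0.076 [-0.53  0.64  1.16  2.24 -0.85  0.82  1.33]
```

View pics/wcr.png

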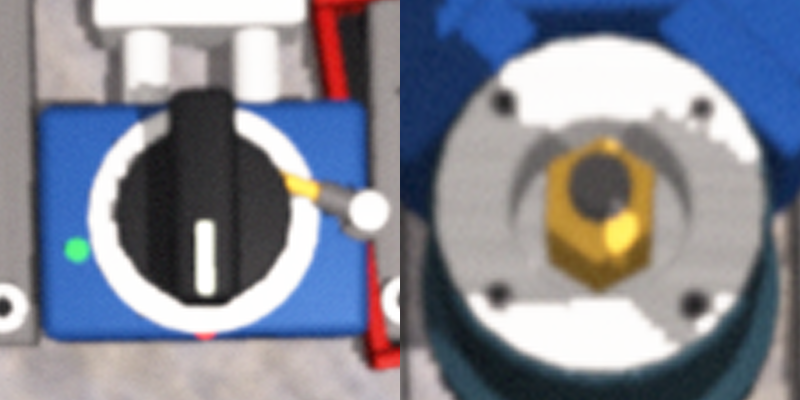

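The left panel shows the knob bar centred at (203,198), lying along world x and 43 mm long. In the right panel the nut is 109 px = 21.8 mm across flats and the recess about 37 mm, so this is the 22 mm nut and socket_m should fit. Next I turn the knob.

```bash
python3 - <<'E'
from h import *
P=np.pi; k=[.4124,-.187]
robot.grip(.35,40)
robot.goto([*k,.13],[P,0,P]); robot.sleep(.3); s=robot.sense(); print(s["tcp_pos"],s["tcp_rot"])
print(robot.move_straight([*k,.077],vel=.08,contact_N=8)); print(robot.sense()["tcp_pos"])
robot.grip(0,40); s=robot.sense(); print(s["opening"],s["gripper_force"],s["wrist_force"])
for d in np.arange(.2,1.35,.2):
    robot.goto([*k,.077],[P,0,P-d]); s=robot.sense(); print(round(d,2),s["tcp_pos"].round(4),s["tcp_rot"][2].round(3),s["wrist_force"].round(1),s["torque"].round(2))
robot.goto([*k,.077],[P,0,P-1.3]); robot.sleep(.3)
s=robot.sense();print(s["t"],s["joint_pos"].round(2),s["opening"],s["wrist_force"].round(1))
robot.grip(.35); robot.sleep(.3); robot.move_straight([*k,.15],vel=.1)
robot.goto([.465,-.186,.22],[P,0,P-.5]); a=shot("wrist","wd"); print(robot.sense()["t"],robot.sense()["joint_pos"].round(2))
for n,p in(("k",[.412,-.187,.096]),("h",[.518,-.1855,.05]),("M",[.4584,-.3516,.0805])): print(n,proj(a,p))
cv2.imwrite("pics/wd.png",cv2.resize(a["image"],(800,500))[:,:,::-1])
E
```

```text
[ 0.4135749  -0.18718285  0.13065711] [-3.14091453e+00  1.71325661e-03 -3.14064469e+00]
False
[ 0.41260644 -0.18729923  0.07721156]
0.15354255566083444 40.93331515789032 [-0.66158839  0.57249609  5.66639207]
0.2 [ 0.4128 -0.1867  0.0775] 2.942 [-0.9  1.2  7.6] [0.29 0.23 0.13]
0.4 [ 0.4129 -0.1864  0.0775] 2.742 [-1.3  3.7  8.5] [0.53 0.22 0.12]
0.6 [ 0.413  -0.1862  0.0775] 2.542 [-0.6  3.5  9. ] [0.66 0.23 0.05]
0.8 [ 0.4131 -0.186   0.0775] 2.341 [-0.4  3.9  8.3] [ 0.81  0.16 -0.1 ]
1.0 [ 0.4133 -0.1858  0.0775] 2.141 [0.5 3.9 8.5] [ 0.89  0.02 -0.18]
1.2 [ 0.4136 -0.1858  0.0775] 1.941 [0.8 5.5 7.9] [ 0.99 -0.1  -0.23]
9.2583 [-0.54  0.66  1.19  2.24 -0.87  0.84  1.5 ] 0.15318162747078518 [1.1 3.8 8. ]
11.35 [-0.58  0.34  1.1   2.01 -0.36  1.01  1.77]
k [284.87104838 138.54896163]
h [345.27303013 224.92728359]
M [159.58591504 265.75938268]
```

View pics/wd.png

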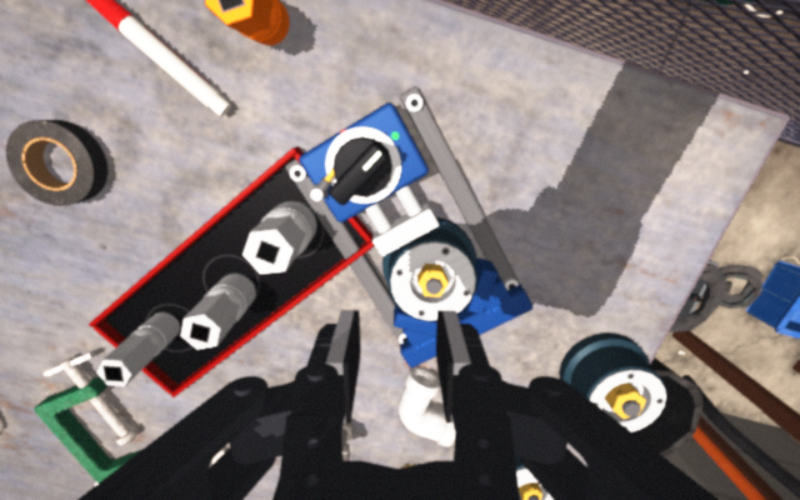

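The view shows the knob line at (372,158), now turned about 75° towards the green mark, so the hub is locked. Socket M top is at (200,330). Next I measure M and the nut from close by in matching camera poses.

```bash
cat >>h.py <<'E'
def rect(f,c,z,half=.025,n=500):
    pts=[(c[0]+half,c[1]+half),(c[0]+half,c[1]-half),(c[0]-half,c[1]-half),(c[0]-half,c[1]+half)]
    H=cv2.getPerspectiveTransform(np.float32([proj(f,[*p,z]) for p in pts]),np.float32([[0,0],[n,0],[n,n],[0,n]]))
    return cv2.warpPerspective(f["image"],H,(n,n),flags=cv2.INTER_CUBIC)
def hexfit(m,c,half=.025,n=500):
    """largest blob near the middle -> world centre, hull area mm2, flat-normal angle mod 60 deg"""
    k,l,s,ce=cv2.connectedComponentsWithStats(m.astype(np.uint8)); i=1+np.argmax(s[1:,4])
    h=cv2.convexHull(cv2.findNonZero((l==i).astype(np.uint8))); M=cv2.moments(h); u,v=M["m10"]/M["m00"],M["m01"]/M["m00"]
    sc=2*half/n; p=h[:,0,:].astype(float); X=np.stack([-(p[:,1]-v)*sc,-(p[:,0]-u)*sc],1)
    th=np.radians(np.arange(0,180,.5)); w=[np.ptp(X@np.array([np.cos(t),np.sin(t)])) for t in th]
    w=np.array(w).reshape(3,-1); j=np.argmin(w.sum(0))
    return np.array([c[0]+half-v*sc,c[1]+half-u*sc]),np.degrees(th[j]),w[:,j]*1e3
E
python3 - <<'E'
from h import *
P=np.pi
M=[.4584,-.3516]; H=[.518,-.1855]
for n,c,z in(("M",M,.0805),("H",H,.054)):
    robot.goto([c[0]+.03,c[1],.185 if n=="M" else .17],[P,0,P-.3]); robot.sleep(.4); f=shot("wrist","m"+n); r=rect(f,c,z); cv2.imwrite("pics/r"+n+".png",r[:,:,::-1])
    hs=cv2.cvtColor(r,cv2.COLOR_RGB2HSV)
    if n=="M":
        for t in(150,180,210): print(hexfit(hs[...,2]>t,c))
    else:
        for t in(100,130): print(hexfit((hs[...,1]>t)&(hs[...,0]>12)&(hs[...,0]<35),c))
        r5=rect(f,c,.05,.045); hs=cv2.cvtColor(r5,cv2.COLOR_RGB2HSV)
        m=((hs[...,1]<45)&(hs[...,2]>110)).astype(np.uint8);k,l,s,ce=cv2.connectedComponentsWithStats(m);i=1+np.argmax(s[1:,4])
        e=cv2.fitEllipse(cv2.convexHull(cv2.findNonZero((l==i).astype(np.uint8)))); print("face",e,c[0]+.045-e[0][1]*.00018,c[1]+.045-e[0][0]*.00018)
    s=robot.sense();print(s["t"],s["joint_pos"].round(2),s["tcp_pos"].round(4))
cv2.imwrite("pics/rr.png",np.hstack([cv2.imread("pics/rM.png"),cv2.imread("pics/rH.png")])[::1,::1][:, :])
i=cv2.imread("pics/rr.png"); cv2.imwrite("pics/rr.png",cv2.resize(i,(800,400)))
E
```

```text
(array([ 0.45420445, -0.35028899]), np.float64(42.5), array([31.25053169, 32.63264047, 38.10028518]))
(array([ 0.45468165, -0.35083743]), np.float64(42.0), array([30.85241563, 29.93456971, 37.11608275]))
(array([ 0.45812393, -0.3516412 ]), np.float64(43.0), array([27.19065046, 27.16280576, 27.12798212]))
12.5167 [-0.09  0.54  0.9   1.81 -0.49  1.03  2.28] [ 0.4887 -0.351   0.1852]
(array([ 0.51800108, -0.18452824]), np.float64(28.0), array([22.6857464 , 21.63919111, 23.1607514 ]))
(array([ 0.51794549, -0.18449885]), np.float64(27.5), array([22.22043566, 21.13184097, 22.6189014 ]))
face ((248.2386016845703, 238.81753540039062), (375.4124755859375, 390.701171875), 165.32284545898438) 0.5200128436279298 -0.18518294830322268
13.7083 [-0.41  0.52  0.91  1.88 -0.49  0.98  2.  ] [ 0.5478 -0.1861  0.1701]
```

View pics/rr.png

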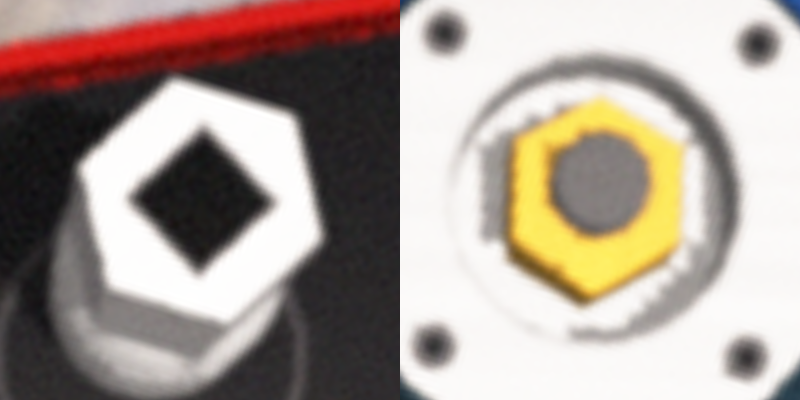

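The left panel shows socket M's hexagon top centred at (203,200), i.e. (0.4581,-0.3516) with flat normals at 43°. The right panel has the nut centred at (597,197), with the locked hub axis at about (0.5187,-0.185) and flats facing ±y. Next I grasp M and offer it to the nut.

```bash
python3 - <<'E'
from h import *
P=np.pi; M=[.4581,-.3516]; H=np.array([.5187,-.1850]); r=np.radians
robot.grip(.6,60)
g=[P,0,r(133)]
robot.goto([*M,.14],g); robot.sleep(.2); print(robot.sense()["tcp_pos"])
print(robot.move_straight([*M,.056],vel=.1,contact_N=8)); robot.sleep(.1); print(robot.sense()["tcp_pos"])
robot.grip(0,60); s=robot.sense(); print("grip",s["opening"],s["gripper_force"],s["wrist_force"].round(1),s["tcp_pos"])
robot.move_straight([*M,.16],vel=.12); print(robot.sense()["opening"],robot.sense()["gripper_force"])
robot.goto([*H,.135],[P,0,r(120)]); robot.sleep(.3); s=robot.sense(); print(s["tcp_pos"],s["tcp_rot"],s["wrist_force"])
c=robot.move_straight([*H,.0865],vel=.03,contact_N=8); robot.sleep(.1); s=robot.sense(); print(c,s["tcp_pos"],s["wrist_force"].round(1),s["torque"].round(2),s["t"])
w=shot("wrist","ins"); cv2.imwrite("pics/ins.png",w["image"][:,:,::-1])
E
```

```text
[ 0.45990169 -0.34977447  0.14001564]
False
[ 0.45850138 -0.35198066  0.05670926]
grip 0.31828881011650717 59.254351649433374 [-0.1  0.8  5.3] [ 0.45835449 -0.35180724  0.05658461]
0.3181718292066348 59.07969146501273
[ 0.5183344  -0.18631491  0.13527282] [3.14128299e+00 4.61220371e-04 2.09210344e+00] [ 0.50562904  0.49540547 -1.85126434]
False [ 0.51906189 -0.18499749  0.08665157] [ 2.5 -0.1 -1.6] [ 0.01 -0.62 -0.03] 20.3833
```

M went down to full depth without contact. I press lightly to the floor and check from cameras.

```bash
python3 - <<'E'
from h import *
H=[.5187,-.1850]
c=robot.move_straight([*H,.083],vel=.02,contact_N=12); s=robot.sense(); print(c,s["tcp_pos"],s["wrist_force"].round(1),s["gripper_force"],s["opening"])
robot.sleep(.3); s=robot.sense(); print(s["tcp_pos"],s["tcp_rot"],s["wrist_force"].round(1),s["torque"].round(2),s["gripper_force"],s["t"])
w=shot("wrist")["image"]; t=shot("top","top2")["image"][185:265,265:415]; sc=shot("scene")["image"][140:260,200:400]
o=np.hstack([cv2.resize(w,(400,250))]); z=np.hstack([cv2.resize(t,(400,213)),cv2.resize(sc,(355,213))])
c=np.zeros((463+10,755,3),np.uint8); c[:250,:400]=o; c[260:473,:755]=z; cv2.imwrite("pics/fin.png",c[:,:,::-1])
E
```

```text
True [ 0.519194   -0.18521985  0.08657849] [-0.2  1.   6.2] 60.1040461845696 0.31956823396726347
[ 0.51919303 -0.18521543  0.08657956] [ 3.13963988e+00 -1.83171733e-03  2.09480767e+00] [-1.   0.6  6.3] [0.22 0.32 0.  ] 60.1024581072852 20.9417
```

View pics/fin.png

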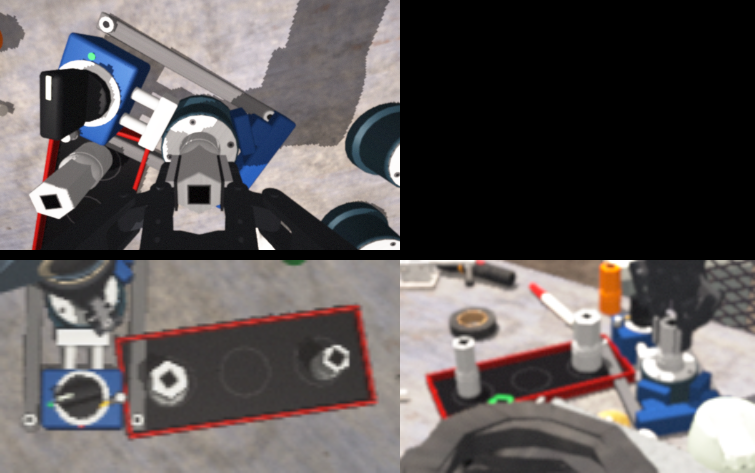

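The wrist view shows socket M sunk in the hub's recess at (200,150), held upright. The top view has L and S standing in the tray and the knob turned. The foot touched bottom at z≈0.036 m, which is the recess floor, so I hand in.

```bash
python3 -c "
from plant import robot
print(robot.close_job())"
```

```text
the job is handed in; nothing more can be done
None
```

The knob is locked and socket_m is fully home on the hub's 22 mm nut, still held at about 60 N; I chose it by measuring the nut, so the other two sockets stayed standing in the tray, and the job is handed in (no verdict was returned).

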